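# Park the instrument box beside the treatment unit

## Task

Clear the front of the worktop by putting the steel instrument box back in its corner: with your fingertips push it along the worktop until its long hinged side (the one away from the latch) lies flush against the upstand at the back and its end is gently up against the side of the white treatment unit (grey top, black handpiece on it), whichever side of the worktop that unit stands on. Do not lift the box or touch the handle on its lid, and leave the spray bottle, the wipes tub and the kidney dish where they stand; finish with the hand clear of everything.

Things in the scene. Friction and masses are not known exactly. Their poses are not given: they have to be found in the camera images.
- instrument_box: loose closed stainless-steel instrument box, 110 mm along its x, 200 mm along its y, 45 mm high with its shut lid, vertical flat sides, 0.45 to 0.9 kg. Origin at the centre of its underside. Its +x side is the long hinged (back) side, its -x side carries a small latch; it starts with +x towards the upstand, turned up to 0.4 rad either way. It slides on the worktop with a few newtons.
- lid_handle: dark wire handle fixed on top of the box's lid, 88 mm along the box's y, 8 mm thick, standing 20 mm above the lid (top 65 mm above the worktop). Origin at its foot, at the centre of the lid, 45 mm above the box's underside. Not to be touched.
- box_back_left (a point): lower corner of the box at its +x, +y (hinged side, left end seen from the robot)
- box_back_right (a point): lower corner of the box at its +x, -y (hinged side, right end)
- box_front_left (a point): lower corner of the box at its -x, +y (latch side, left end)
- box_front_right (a point): lower corner of the box at its -x, -y (latch side, right end)
- upstand: fixed low white upstand with a wooden cap that runs along the back (far) edge of the worktop parallel to y, 1.5 m long, 56 mm high, 22 mm thick. Origin at the foot of its front face, the face that looks to -x, towards the robot; the face lies in the plane x = 0 of this frame.
- treatment_unit: fixed white treatment unit with a grey top and a green stripe on its front, on the left or the right of the worktop, its sides parallel to x: 250 mm deep (x), 340 mm wide (y), 125 mm high, a black handpiece in a cradle on top reaching 184 mm. Origin at worktop height, 140 mm in front of its rear: it fills x from -110 to +140 mm and y from -170 to +170 mm of its frame; its upright sides are flat from 10 mm above the worktop. Its rear stands 5 to 20 mm from the upstand.
- bandage_dispenser: fixed grey bandage dispenser with three bays of white rolls, on the other side of the worktop from the treatment unit: 180 mm deep (x), 340 mm wide (y), 165 mm high. Origin at worktop height, 140 mm in front of its rear: it fills x from -40 to +140 mm and y from -170 to +170 mm of its frame.
- spray_bottle: loose white spray bottle with red head, 52 mm diameter, 169 mm high, origin at the centre of its underside. Leave alone.
- wipes_tub: loose white and green tub of wipes, 92 mm diameter, 178 mm high, origin at the centre of its underside. Leave alone.
- kidney_dish: loose white kidney dish in front of the bandage dispenser, about 220 mm along its y, 110 mm along its x, 38 mm high, origin on its underside near its middle (it fills about x -77 to +44 mm, y -112 to +112 mm). Leave alone.

How it is judged:
By the outcome, as a careful person would: the job done as asked, in the order asked, and still so for the second after the job is handed in, with the robot touching nothing.
It also fails if it takes over 64 s, if anything falls off the work surface, if the arm or the gripper's body presses on something with over 40 N, if the wrist force passes 120 N, or if a joint passes its speed limit or range.

## Robot

A 6-joint arm with a two-finger parallel gripper is mounted at the origin on the work surface. World frame = base frame: x ahead of the robot, y to its left, z up, the work surface at z = 0. Lengths are in m, angles in rad, forces in N, time in s.
With the tool pointing down it reaches from about 0.325 to 1 m from the base axis. Payload 5.1 kg.
Tool frame: the origin (TCP) lies at the very end of the fingers, on their centre line; the grasp point (between the pads) lies 19 mm behind it; z points along the fingers, y is the line along which they close (so a half turn about z gives the same grasp; the last joint's range is limited). The gripper opens to 85 mm and grips with 20 to 120 N. Pads are 22 mm wide; open, the fingers measure 114 mm over their backs; the gripper's body (76 mm by 85 mm) begins 54 mm behind the grasp point. The pads swing forward as they close: fully open they stand 13 mm farther back than shut.
Start: joints at [-1.31, 0.124, 1.65, -0, 1.367, -0.083], TCP at [0.219, -0.612, 0.231] pointing down, gripper open.
Joint ranges: [-2.61, 2.61], [-1.02, 2.33], [0.03, 2.71], [-1.35, 4.49], [0.32, 2.68], [-2.91, 2.91]. Speed limits (rad/s): [2.57, 2.57, 3.14, 3.14, 3.14, 3.14].

## Interface

Orientations are given as a 3x3 rotation matrix whose columns are the frame's x, y, z axes.
In Python, from station import manip gives the robot as it stands. The module is installed in compiled form; this text tells all that it offers.
- The arm moves only by the tool move_arm, never from a script. Its argument "series" is a list of rows, each a list of 3 entries, a list of its own where there are three numbers: the turn, a rotation vector about the tool's x, y, z in degrees, then the shift along the tool's x, y, z in mm, then the closure, from 0 (fully open) to 1 (shut). A call has 1 to 8 rows; each row is the pose to reach, as a shift and turn from the pose commanded when the call began, along the tool's axes at that moment; what a row does not reach only later rows make up. A row lasts 1/10 s, in which the tool goes at most 50 mm and 8.59 degrees, less where a joint would pass 70% of its speed; a pose out of reach is approached as far as the arm can. A call with a gripper value outside its range is refused whole. The fingers move at their own pace and stop on an object; the grip force is fixed at half the most. Time passes only in rows, so rows that repeat a pose let the fingers close. It gives the time, the measured TCP pose, the force, the opening and the grip force at its end, in the units of the state.
- manip.state(): the state, without advancing time (a new reading comes with each control period).
- manip.grab_frame(name): name is "side" or "top" or "wrist"; returns a dict with "img" (384x512x3 uint8, red, green, blue), "intrinsics" (3x3 intrinsics, pixels), "k1" (the pictures are not rectified: a ray, as slopes to the right and down, at radius r is drawn at 1 + k1 r^2 times it, then the intrinsics apply), "extrinsics" (4x4, takes a point from camera to world coordinates). Camera axes: x right, y down, z forward; pixel columns grow to the right and rows downward; lengths in m; the calibration is good to about 2 mm. A picture is of the moment at which its call begins. There is no depth.
- manip.job_done(): hands the job in; it is judged then, once.
Trained networks look in the newest picture that a camera, given by its name, has taken for a name from the list of things; names that differ only in an ending like _2 or _b are one class to them, and where a whole thing is asked for, a point or a joint stands for the part that bears it (a point fixed in the world has none). Each returns a list of dicts, best first, with "p" (0 to 1); they miss things now and then, are a little off and sometimes report something else, mostly with a low value. They report only what shows in the picture. A call takes as long as a camera call.
- manip.look_for(label, camera): "xyz" ([x, y, z] in m, in world coordinates, good to about 4 mm: the middle of the surface that is visible of it).
- manip.silhouettes(label, camera): "pixels" (384x512 bool, what is visible of it).
- manip.spot_point(label, camera): "xyz" ([x, y, z] in m, in world coordinates, good to about 4 mm: a listed point, or the origin of a listed thing).
The state is a dict: "time": time; "joints": joint angles; "dq": joint speeds; "joint_efforts": joint torques, N m; "tool_pos": TCP position; "tcp_rot": TCP orientation; "ft_force": force on the tool from outside, world axes, zero at the start; "moment": the same for the moment, N m; "gripper_width": finger opening in m; "grip_force": force on a finger pad.
Only numpy, scipy, OpenCV 4.12 (cv2) and the standard library are available. Lean on these libraries where they do the work, as an engineer would, in place of code of your own. Each camera call takes 0.05 s, during which the arm holds its last target. There are 200 camera calls.

## Working session

There is one attempt and no reset: what is moved stays moved. The work goes in short steps, Python scripts to look and compute and a tool call to move; the robot and the scene stay as the last step left them, time stands still between calls to the robot, and variables do not carry over. Pictures are saved under pics/ and viewed, at most 10 in all, crops included, and the job is handed in when it is done.

Besides the shell and the picture viewer there is one more tool, called after "Request:" by a JSON object that holds its "method" and its "body", one argument or row to a line. move_arm: Moves the arm, as the interface text tells. Its arguments: {"type":"object","properties":{"series":{"type":"array","items":{"type":"array"}}},"required":["series"]}

```bash
mkdir -p pics
python3 - <<'E'
from station import manip
import cv2,numpy as np
for c in("top","side"):
    f=manip.grab_frame(c); cv2.imwrite(f"pics/{c}0.png",f["img"][:,:,::-1])
    print(c,np.round(f["extrinsics"],3).tolist())
    for n in["instrument_box","lid_handle","box_back_left","box_back_right","box_front_left","box_front_right","upstand","treatment_unit","bandage_dispenser","spray_bottle","wipes_tub","kidney_dish"]:
        print(n,[(round(d["p"],2),np.round(d["xyz"],3).tolist()) for d in manip.spot_point(n,c)[:2]])
s=manip.state();print(s["time"],s["tool_pos"],np.round(s["tcp_rot"],3).tolist(),s["ft_force"])
E
```

```text
top [[0.013, -0.993, 0.121, 0.364], [-1.0, -0.013, 0.002, -0.008], [-0.0, -0.121, -0.993, 1.38], [0.0, 0.0, 0.0, 1.0]]
instrument_box [(0.69, [0.566, 0.048, -0.002])]
lid_handle [(0.54, [0.564, 0.052, 0.04])]
box_back_left []
box_back_right [(0.19, [0.565, 0.048, -0.002])]
box_front_left [(0.69, [0.485, 0.125, 0.004])]
box_front_right [(0.81, [0.544, -0.068, -0.0])]
upstand [(0.55, [0.702, -0.004, -0.003])]
treatment_unit [(0.91, [0.539, -0.486, 0.002])]
bandage_dispenser [(0.89, [0.54, 0.448, 0.0])]
spray_bottle [(0.88, [0.345, -0.231, -0.001])]
wipes_tub [(0.61, [0.362, 0.241, -0.0])]
kidney_dish [(0.68, [0.437, 0.44, 0.002])]
side [[0.124, 0.919, -0.374, 1.026], [0.992, -0.116, 0.043, -0.073], [-0.004, -0.377, -0.926, 1.278], [0.0, 0.0, 0.0, 1.0]]
instrument_box [(0.91, [0.564, 0.048, -0.003]), (0.47, [0.432, 0.44, -0.003])]
lid_handle [(0.68, [0.562, 0.047, 0.044])]
box_back_left [(0.62, [0.587, 0.158, 0.002])]
box_back_right [(0.93, [0.649, -0.034, 0.002]), (0.54, [0.436, 0.44, -0.0])]
box_front_left []
box_front_right [(0.94, [0.543, -0.066, 0.002]), (0.66, [0.649, -0.031, 0.002])]
upstand [(0.72, [0.697, -0.001, 0.0])]
treatment_unit []
bandage_dispenser []
spray_bottle [(0.72, [0.34, -0.235, 0.002]), (0.36, [0.435, 0.441, -0.0])]
wipes_tub [(0.72, [0.36, 0.243, -0.002])]
kidney_dish [(0.68, [0.586, 0.157, -0.0])]
1.3 [ 0.21905211 -0.6119683   0.23132286] [[0.941, 0.337, 0.0], [0.337, -0.941, 0.0], [0.0, -0.0, -1.0]] [-0.97545655 -0.08233102  0.52183532]
```

View pics/top0.png

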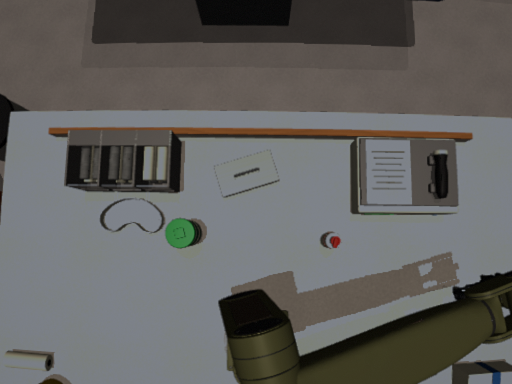

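View pics/side0.png

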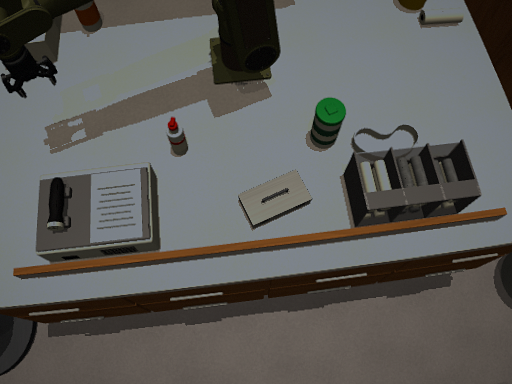

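The treatment unit is on the right (px 358–457, 138–213) and the box is in the middle (214–279, 150–196). The tub is at (181,233), the bottle at (332,241), and the upstand runs along row ~133. Next I'll check the upstand's yaw and face, then plan the first move.

```bash
cat > h.py <<'E'
from station import manip
import cv2,numpy as np
def ray(f,uv,z):
    uv=np.asarray(uv,float).reshape(-1,1,2)
    n=cv2.undistortPoints(uv,np.array(f["intrinsics"]),np.array([f["k1"],0,0,0,0.])).reshape(-1,2)
    E=np.array(f["extrinsics"]); d=np.c_[n,np.ones(len(n))]@E[:3,:3].T
    return E[:3,3]+d*((z-E[2,3])/d[:,2])[:,None]
def goto(x,y,z,a_deg):
    s=manip.state();R=np.array(s["tcp_rot"]);d=R.T@(np.array([x,y,z])-s["tool_pos"])
    a=np.degrees(np.arctan2(R[1,0],R[0,0])); print("turn z",round((a-a_deg+180)%360-180,1),"shift",np.round(d*1000,1),"t",s["time"])
E
python3 - <<'E'
from h import *
for c in("top","side"):
    f=manip.grab_frame(c)
    m=manip.silhouettes("upstand",c)[0]["pixels"]
    P=[]
    for u in range(512):
        r=np.flatnonzero(m[:,u])
        if len(r): P.append((u,r[-1]+.5 if c=="top" else r[0]-.5))
    for z in(0.0,0.056):
        W=ray(f,P,z); k=(W[:,1]>-.28)&(W[:,1]<.25); p=np.polyfit(W[k,1],W[k,0],1); print(c,z,p,np.median(abs(np.polyval(p,W[k,1])-W[k,0])))
    for n in("treatment_unit","instrument_box"):
        b=manip.silhouettes(n,c)
        for q in b[:1]:
            r=cv2.minAreaRect(np.argwhere(q["pixels"])[:,::-1].astype(np.float32)); print(n,q["p"],np.round(ray(f,cv2.boxPoints(r),.125 if n[0]=="t" else .045),3).tolist())
goto(.43,.04,.25,0)
E
```

```text
top 0.0 [0.00586489 0.69728178] 0.0009820771870085454
top 0.056 [0.00611259 0.6837086 ] 0.0009666314454548353
treatment_unit 0.83 [[0.677, -0.292, 0.125], [0.685, -0.655, 0.125], [0.429, -0.642, 0.125], [0.427, -0.288, 0.125]]
instrument_box 0.64 [[0.587, 0.163, 0.045], [0.65, -0.033, 0.045], [0.535, -0.068, 0.045], [0.474, 0.127, 0.045]]
side 0.0 [-0.00343801  0.68167424] 0.0009787156062485147
side 0.056 [-0.00208797  0.69670164] 0.0009447825135976418
treatment_unit 0.92 [[0.433, -0.688, 0.125], [0.439, -0.297, 0.125], [0.714, -0.282, 0.125], [0.712, -0.641, 0.125]]
instrument_box 0.83 [[0.544, -0.07, 0.045], [0.476, 0.131, 0.045], [0.597, 0.159, 0.045], [0.66, -0.036, 0.045]]
turn z 19.7 shift [ 418.3 -542.7  -18.6] t 1.7
```

Request:
{"method": "move_arm", "body": {
  "series": [
    [[0,0,8],[42,-54,-18],0],
    [[0,0,16],[84,-108,-18],0],
    [[0,0,19.7],[125,-162,-18],0],
    [[0,0,19.7],[167,-217,-18],0],
    [[0,0,19.7],[209,-271,-18],0],
    [[0,0,19.7],[251,-325,-18],0],
    [[0,0,19.7],[293,-380,-18],0],
    [[0,0,19.7],[335,-434,-18],0]
  ]
}}

```text
time: 2.5
tool_pos: [0.342, -0.2313, 0.2494]
tcp_rot: [[1.0, -0.001, 0.001], [-0.001, -1.0, -0.001], [0.001, 0.001, -1.0]]
ft_force: [1.1, 0.1, -0.8]
gripper_width: 0.0853
grip_force: 0.0
```

```bash
python3 -c "
from h import *
goto(.43,.04,.25,0)"
```

```text
turn z -0.0 shift [  87.8 -271.4   -0.7] t 2.5
```

Request:
{"method": "move_arm", "body": {
  "series": [
    [[0,0,0],[14,-45,0],0],
    [[0,0,0],[28,-90,0],0],
    [[0,0,0],[42,-135,0],0],
    [[0,0,0],[56,-180,0],0],
    [[0,0,0],[70,-225,0],0],
    [[0,0,0],[85,-270,0],0],
    [[0,0,0],[85,-270,0],0],
    [[0,0,0],[85,-270,0],0]
  ]
}}

```text
time: 3.3
tool_pos: [0.4268, 0.0379, 0.2492]
tcp_rot: [[1.0, 0.003, -0.0], [0.003, -1.0, -0.0], [-0.0, 0.0, -1.0]]
ft_force: [0.2, -0.5, -0.4]
gripper_width: 0.0855
grip_force: 0.0
```

Request:
{"method": "move_arm", "body": {
  "series": [
    [[0,0,0],[0,0,45],0],
    [[0,0,0],[0,0,90],0],
    [[0,0,0],[0,0,135],0],
    [[0,0,0],[0,0,180],0],
    [[0,0,0],[0,0,210],0],
    [[0,0,0],[0,0,228],0],
    [[0,0,0],[0,0,228],0]
  ]
}}

```text
time: 4.0
tool_pos: [0.4239, 0.0354, 0.0182]
tcp_rot: [[1.0, -0.003, -0.007], [-0.003, -1.0, 0.0], [-0.007, 0.0, -1.0]]
ft_force: [-0.7, -0.8, 0.2]
gripper_width: 0.0851
grip_force: 0.0
```

Request:
{"method": "move_arm", "body": {
  "series": [
    [[0,0,0],[10,0,8],0],
    [[0,0,0],[35,0,8],0],
    [[0,0,0],[50,0,8],0],
    [[0,0,0],[60,0,8],0],
    [[0,0,0],[70,0,8],0],
    [[0,0,0],[80,0,8],0],
    [[0,0,0],[90,0,8],0],
    [[0,0,0],[100,0,8],0]
  ]
}}

```text
time: 4.8
tool_pos: [0.5262, 0.0368, 0.0135]
tcp_rot: [[1.0, -0.0, -0.002], [-0.0, -1.0, 0.0], [-0.002, -0.0, -1.0]]
ft_force: [-4.7, 1.0, 2.6]
gripper_width: 0.0857
grip_force: 2.3
```

Request:
{"method": "move_arm", "body": {
  "series": [
    [[0,0,0],[8,0,0],0],
    [[0,0,0],[16,0,0],0],
    [[0,0,0],[24,0,0],0],
    [[0,0,0],[30,0,0],0],
    [[0,0,0],[36,0,0],0]
  ]
}}

```text
time: 5.3
tool_pos: [0.5626, 0.0367, 0.0133]
tcp_rot: [[1.0, -0.001, -0.002], [-0.001, -1.0, -0.0], [-0.002, 0.0, -1.0]]
ft_force: [-5.9, 0.1, 5.3]
gripper_width: 0.0856
grip_force: 3.3
```

```bash
cat > box.py <<'E'
from h import *
for c in("top","side"):
    f=manip.grab_frame(c);cv2.imwrite(f"pics/{c}_{manip.state()['time']:.2f}.png",f["img"][:,:,::-1])
    for n in["instrument_box","box_back_left","box_back_right","box_front_left","box_front_right"]:
        print(c,n,[(round(d["p"],2),np.round(d["xyz"],3).tolist()) for d in manip.spot_point(n,c)[:1]])
    b=manip.silhouettes("instrument_box",c)
    if b: print(np.round(ray(f,cv2.boxPoints(cv2.minAreaRect(np.argwhere(b[0]["pixels"])[:,::-1].astype(np.float32))),.045),3).tolist())
s=manip.state();print(s["time"],np.round(s["tool_pos"],4),np.round(s["ft_force"],1),"moment",np.round(s["moment"],2))
E
python3 box.py
```

```text
top instrument_box [(0.7, [0.63, 0.033, -0.002])]
top box_back_left [(0.21, [0.628, 0.035, -0.002])]
top box_back_right [(0.29, [0.361, 0.24, 0.0])]
top box_front_left [(0.56, [0.577, -0.069, 0.001])]
top box_front_right [(0.84, [0.576, -0.069, -0.001])]
[[0.68, 0.128, 0.045], [0.682, -0.068, 0.045], [0.571, -0.068, 0.045], [0.569, 0.125, 0.045]]
side instrument_box [(0.9, [0.625, 0.032, -0.003])]
side box_back_left [(0.79, [0.686, 0.126, 0.0])]
side box_back_right [(0.87, [0.685, -0.07, -0.003])]
side box_front_left []
side box_front_right []
[[0.574, -0.074, 0.045], [0.57, 0.133, 0.045], [0.693, 0.128, 0.045], [0.696, -0.071, 0.045]]
6.0 [0.5629 0.0369 0.0132] [0.  0.4 0.2] moment [0.03 0.05 0.04]
```

Request:
{"method": "move_arm", "body": {
  "series": [
    [[0,0,0],[-30,0,0],0],
    [[0,0,0],[-40,0,-40],0.5],
    [[0,0,-8],[-40,-10,-85],0.5],
    [[0,0,-16],[-30,-25,-120],0.5],
    [[0,0,-24],[-10,-50,-130],0.5],
    [[0,0,-32],[10,-80,-130],0.5],
    [[0,0,-40],[35,-105,-130],0.5],
    [[0,0,-48],[55,-130,-130],0.5]
  ]
}}

```text
time: 6.8
tool_pos: [0.6189, 0.1681, 0.1435]
tcp_rot: [[0.665, 0.747, 0.001], [0.747, -0.665, 0.0], [0.001, 0.001, -1.0]]
ft_force: [1.0, -0.4, -0.1]
gripper_width: 0.0427
grip_force: 0.0
```

```bash
python3 -c "
from h import *
goto(.628,.175,.14,90); print(manip.state()['joints'])"
```

```text
turn z -41.7 shift [11.2  2.2  3.5] t 6.8
[ 1.81534264e-01  1.71923728e-01  1.74867476e+00 -1.17741962e-04
  1.22002619e+00  9.08729089e-01]
```

Request:
{"method": "move_arm", "body": {
  "series": [
    [[0,0,-8.4],[11,2,0],0.5],
    [[0,0,-16.8],[11,2,0],0.5],
    [[0,0,-25.2],[11,2,0],0.5],
    [[0,0,-33.6],[11,2,0],0.5],
    [[0,0,-41.7],[11,2,0],0.5],
    [[0,0,-41.7],[11,2,20],0.5],
    [[0,0,-41.7],[11,2,50],0.5],
    [[0,0,-41.7],[11,2,80],0.5]
  ]
}}

```text
time: 7.6
tool_pos: [0.6272, 0.1739, 0.063]
tcp_rot: [[0.005, 1.0, 0.002], [1.0, -0.005, 0.0], [0.0, 0.002, -1.0]]
ft_force: [0.1, 0.5, -0.2]
gripper_width: 0.0428
grip_force: 0.0
```

```bash
python3 -c "
from h import *
goto(.628,.172,.012,90);f=manip.grab_frame('top');cv2.imwrite('pics/t2.png',cv2.resize(f['img'][100:260,40:480,::-1],None,fx=1.8,fy=1.8))"
```

```text
turn z -0.3 shift [-1.9  0.7 51. ] t 7.6
```

View pics/t2.png

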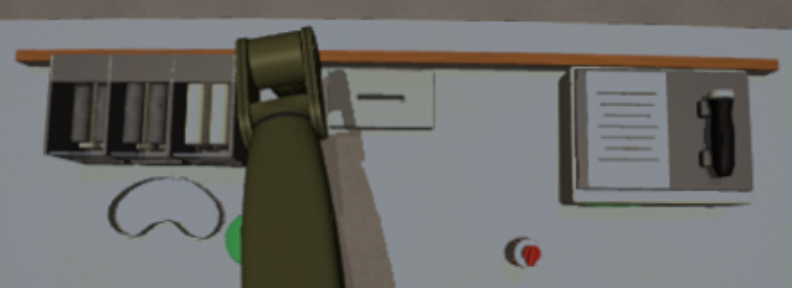

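The hand is at the box's left end. The box is square (crop px 328–434), the upstand runs along the back and the unit is on the right. Now I'll lower it and push.

Request:
{"method": "move_arm", "body": {
  "series": [
    [[0,0,0],[-2,0,20],0.5],
    [[0,0,0],[-2,0,40],0.5],
    [[0,0,0],[-2,0,49],0.5],
    [[0,0,0],[-2,0,49],0.5]
  ]
}}

```text
time: 8.05
tool_pos: [0.6256, 0.1715, 0.0128]
tcp_rot: [[0.005, 1.0, -0.003], [1.0, -0.005, -0.001], [-0.001, -0.003, -1.0]]
ft_force: [0.7, -0.3, 0.9]
gripper_width: 0.0432
grip_force: 0.0
```

Request:
{"method": "move_arm", "body": {
  "series": [
    [[0,0,0],[-12,0,0],0.5],
    [[0,0,0],[-22,0,0],0.5],
    [[0,0,0],[-32,0,0],0.5],
    [[0,0,0],[-42,0,0],0.5],
    [[0,0,0],[-52,0,0],0.5],
    [[0,0,0],[-62,0,0],0.5],
    [[0,0,0],[-72,0,0],0.5],
    [[0,0,0],[-82,0,0],0.5]
  ]
}}

```text
time: 8.85
tool_pos: [0.6272, 0.0898, 0.0156]
tcp_rot: [[0.006, 1.0, 0.002], [1.0, -0.006, 0.002], [0.002, 0.002, -1.0]]
ft_force: [-0.3, 5.6, 3.4]
gripper_width: 0.0428
grip_force: 2.7
```

```bash
python3 box.py
```

```text
top instrument_box [(0.71, [0.631, -0.018, -0.001])]
top box_back_left [(0.48, [0.362, 0.238, 0.002])]
top box_back_right []
top box_front_left [(0.58, [0.576, 0.08, -0.0])]
top box_front_right [(0.97, [0.576, -0.123, 0.001])]
[[0.57, 0.038, 0.045], [0.685, 0.038, 0.045], [0.683, -0.123, 0.045], [0.568, -0.121, 0.045]]
side instrument_box [(0.74, [0.625, -0.02, -0.005])]
side box_back_left [(0.86, [0.685, 0.077, -0.0])]
side box_back_right [(0.91, [0.686, -0.124, -0.0])]
side box_front_left []
side box_front_right []
[[0.572, -0.124, 0.045], [0.574, 0.081, 0.045], [0.694, 0.075, 0.045], [0.692, -0.123, 0.045]]
9.55 [0.6262 0.0898 0.014 ] [ 0.7  0.2 -0.6] moment [ 0.01  0.04 -0.04]
```

Request:
{"method": "move_arm", "body": {
  "series": [
    [[0,0,0],[-16,0,0],0.5],
    [[0,0,0],[-32,0,0],0.5],
    [[0,0,0],[-48,0,0],0.5],
    [[0,0,0],[-64,0,0],0.5],
    [[0,0,0],[-80,0,0],0.5],
    [[0,0,0],[-96,0,0],0.5],
    [[0,0,0],[-110,0,0],0.5],
    [[0,0,0],[-120,0,0],0.5]
  ]
}}

```text
time: 10.35
tool_pos: [0.6255, -0.0318, 0.0141]
tcp_rot: [[0.006, 1.0, -0.0], [1.0, -0.006, 0.0], [0.0, -0.0, -1.0]]
ft_force: [-0.1, 3.4, -0.4]
gripper_width: 0.0427
grip_force: 1.8
```

Request:
{"method": "move_arm", "body": {
  "series": [
    [[0,0,0],[-10,0,0],0.5],
    [[0,0,0],[-20,0,0],0.5],
    [[0,0,0],[-30,0,0],0.5],
    [[0,0,0],[-40,0,0],0.5],
    [[0,0,0],[-50,0,0],0.5],
    [[0,0,0],[-58,0,0],0.5]
  ]
}}

```text
time: 10.95
tool_pos: [0.6253, -0.0891, 0.0141]
tcp_rot: [[0.005, 1.0, -0.0], [1.0, -0.005, 0.0], [0.0, -0.0, -1.0]]
ft_force: [0.3, 3.8, 0.4]
gripper_width: 0.0424
grip_force: 1.9
```

```bash
python3 box.py
```

```text
top instrument_box [(0.97, [0.626, -0.2, -0.002])]
top box_back_left [(0.42, [0.629, -0.198, 0.043])]
top box_back_right []
top box_front_left []
top box_front_right []
[[0.677, -0.131, 0.045], [0.687, -0.295, 0.045], [0.571, -0.298, 0.045], [0.562, -0.135, 0.045]]
side instrument_box [(0.69, [0.626, -0.2, -0.001])]
side box_back_left [(0.76, [0.686, -0.104, 0.001])]
side box_back_right [(0.92, [0.684, -0.3, 0.002])]
side box_front_left []
side box_front_right [(0.33, [0.544, -0.487, -0.004])]
[[0.569, -0.307, 0.045], [0.575, -0.1, 0.045], [0.699, -0.103, 0.045], [0.692, -0.303, 0.045]]
11.65 [ 0.6253 -0.0882  0.0142] [-0.  -0.9  0.4] moment [ 0.03 -0.01 -0.02]
```

Request:
{"method": "move_arm", "body": {
  "series": [
    [[0,0,0],[25,0,0],0.5],
    [[0,0,0],[30,0,-45],0.5],
    [[0,0,8],[30,-20,-90],0.3],
    [[0,0,16],[10,-55,-110],0],
    [[0,0,24],[-20,-90,-110],0],
    [[0,0,32],[-50,-115,-110],0],
    [[0,0,40],[-80,-115,-110],0],
    [[0,0,48],[-112,-115,-110],0]
  ]
}}

```text
time: 12.45
tool_pos: [0.5089, -0.2005, 0.1245]
tcp_rot: [[0.75, 0.661, 0.001], [0.661, -0.75, -0.0], [0.0, 0.001, -1.0]]
ft_force: [0.6, 0.2, -0.7]
gripper_width: 0.0854
grip_force: 0.0
```

```bash
python3 -c "
from h import *
goto(.515,-.20,.11,0)"
```

```text
turn z 41.4 shift [ 4.9  3.7 14.5] t 12.45
```

Request:
{"method": "move_arm", "body": {
  "series": [
    [[0,0,8.4],[5,4,0],0],
    [[0,0,16.8],[5,4,0],0],
    [[0,0,25.2],[5,4,0],0],
    [[0,0,33.6],[5,4,20],0],
    [[0,0,41.4],[5,4,50],0],
    [[0,0,41.4],[5,4,85],0],
    [[0,0,41.4],[5,4,112],0],
    [[0,0,41.4],[5,4,112],0]
  ]
}}

```text
time: 13.25
tool_pos: [0.5126, -0.1975, 0.0078]
tcp_rot: [[1.0, 0.005, -0.008], [0.005, -1.0, 0.004], [-0.008, -0.004, -1.0]]
ft_force: [-0.7, 0.7, -0.5]
gripper_width: 0.0851
grip_force: 0.0
```

Request:
{"method": "move_arm", "body": {
  "series": [
    [[0,0,0],[15,0,0],0],
    [[0,0,0],[30,0,0],0],
    [[0,0,0],[40,0,0],0],
    [[0,0,0],[46,0,0],0],
    [[0,0,0],[50,0,0],0],
    [[0,0,0],[53,0,0],0],
    [[0,0,0],[56,0,0],0]
  ]
}}

```text
time: 13.95
tool_pos: [0.5707, -0.199, 0.0125]
tcp_rot: [[1.0, 0.005, -0.004], [0.005, -1.0, 0.0], [-0.004, -0.0, -1.0]]
ft_force: [-8.0, -0.5, 4.6]
gripper_width: 0.0853
grip_force: 3.5
```

Request:
{"method": "move_arm", "body": {
  "series": [
    [[0,0,0],[1.5,0,0],0],
    [[0,0,0],[3,0,0],0]
  ]
}}

```text
time: 14.15
tool_pos: [0.5736, -0.199, 0.0125]
tcp_rot: [[1.0, 0.005, -0.004], [0.005, -1.0, 0.001], [-0.004, -0.001, -1.0]]
ft_force: [-6.9, -0.2, 5.5]
gripper_width: 0.0852
grip_force: 3.3
```

Request:
{"method": "move_arm", "body": {
  "series": [
    [[0,0,0],[1,0,0],0],
    [[0,0,0],[2,0,0],0]
  ]
}}

```text
time: 14.35
tool_pos: [0.5756, -0.199, 0.0125]
tcp_rot: [[1.0, 0.005, -0.004], [0.005, -1.0, 0.0], [-0.004, -0.001, -1.0]]
ft_force: [-7.3, 0.6, 5.2]
gripper_width: 0.0853
grip_force: 3.3
```

Request:
{"method": "move_arm", "body": {
  "series": [
    [[0,0,0],[1,0,0],0],
    [[0,0,0],[2,0,0],0]
  ]
}}

```text
time: 14.55
tool_pos: [0.5763, -0.199, 0.0125]
tcp_rot: [[1.0, 0.005, -0.007], [0.005, -1.0, 0.001], [-0.007, -0.001, -1.0]]
ft_force: [-13.6, 0.6, 10.6]
gripper_width: 0.0856
grip_force: 7.0
```

Request:
{"method": "move_arm", "body": {
  "series": [
    [[0,0,0],[1,0,0],0],
    [[0,0,0],[2,0,0],0],
    [[0,0,0],[2,0,0],0]
  ]
}}

```text
time: 14.85
tool_pos: [0.5764, -0.1988, 0.0124]
tcp_rot: [[1.0, 0.005, -0.012], [0.005, -1.0, 0.002], [-0.012, -0.002, -1.0]]
ft_force: [-18.9, 1.0, 14.1]
gripper_width: 0.0853
grip_force: 9.6
```

```bash
python3 box.py
```

```text
top instrument_box [(0.86, [0.644, -0.199, -0.002])]
top box_back_left []
top box_back_right [(0.28, [0.541, 0.45, 0.001])]
top box_front_left [(0.62, [0.7, -0.001, -0.001])]
top box_front_right []
[[0.582, -0.096, 0.045], [0.697, -0.095, 0.045], [0.7, -0.299, 0.045], [0.585, -0.297, 0.045]]
side instrument_box [(0.87, [0.64, -0.198, -0.004])]
side box_back_left [(0.57, [0.697, -0.099, 0.002])]
side box_back_right [(0.58, [0.698, -0.297, 0.005])]
side box_front_left []
side box_front_right []
[[0.587, -0.305, 0.045], [0.587, -0.101, 0.045], [0.694, -0.101, 0.045], [0.694, -0.298, 0.045]]
15.55 [ 0.5764 -0.1988  0.0125] [-17.8   0.9  13.9] moment [-0.21  2.62 -0.4 ]
```

Request:
{"method": "move_arm", "body": {
  "series": [
    [[0,0,0],[-25,0,0],0],
    [[0,0,0],[-40,0,-40],0.3],
    [[0,0,-8],[-40,-10,-85],0.5],
    [[0,0,-16],[-30,-30,-115],0.5],
    [[0,0,-24],[-5,-60,-115],0.5],
    [[0,0,-32],[20,-90,-115],0.5],
    [[0,0,-40],[40,-120,-115],0.5],
    [[0,0,-48],[60,-150,-115],0.5]
  ]
}}

```text
time: 16.35
tool_pos: [0.641, -0.0474, 0.1278]
tcp_rot: [[0.661, 0.75, 0.001], [0.75, -0.661, 0.0], [0.001, 0.001, -1.0]]
ft_force: [0.3, -0.2, -0.9]
gripper_width: 0.0426
grip_force: 0.0
```

```bash
python3 -c "
from h import *
goto(.638,-.055,.12,90)"
```

```text
turn z -41.4 shift [-7.7  2.8  7.8] t 16.35
```

Request:
{"method": "move_arm", "body": {
  "series": [
    [[0,0,-8.4],[-8,3,0],0.5],
    [[0,0,-16.8],[-8,3,0],0.5],
    [[0,0,-25.2],[-8,3,0],0.5],
    [[0,0,-33.6],[-8,3,0],0.5],
    [[0,0,-41.6],[-8,3,40],0.5],
    [[0,0,-41.6],[-8,3,80],0.5],
    [[0,0,-41.6],[-8,3,114],0.5],
    [[0,0,-41.6],[-8,3,114],0.5]
  ]
}}

```text
time: 17.15
tool_pos: [0.6323, -0.0558, 0.0073]
tcp_rot: [[0.002, 1.0, -0.011], [1.0, -0.002, 0.002], [0.002, -0.011, -1.0]]
ft_force: [-1.1, 0.2, -0.6]
gripper_width: 0.0426
grip_force: 0.0
```

Request:
{"method": "move_arm", "body": {
  "series": [
    [[0,0,0],[-15,0,0],0.5],
    [[0,0,0],[-25,0,0],0.5],
    [[0,0,0],[-32,0,0],0.5],
    [[0,0,0],[-36,0,0],0.5],
    [[0,0,0],[-39,0,0],0.5],
    [[0,0,0],[-42,0,0],0.5]
  ]
}}

```text
time: 17.75
tool_pos: [0.6392, -0.0981, 0.016]
tcp_rot: [[0.003, 1.0, 0.004], [1.0, -0.003, 0.002], [0.002, 0.004, -1.0]]
ft_force: [0.1, 7.4, 4.6]
gripper_width: 0.0425
grip_force: 3.3
```

Request:
{"method": "move_arm", "body": {
  "series": [
    [[0,0,0],[-1.5,0,0],0.5],
    [[0,0,0],[-3,0,0],0.5]
  ]
}}

```text
time: 17.95
tool_pos: [0.6391, -0.1009, 0.016]
tcp_rot: [[0.002, 1.0, 0.004], [1.0, -0.002, 0.002], [0.002, 0.004, -1.0]]
ft_force: [0.1, 6.7, 4.0]
gripper_width: 0.0424
grip_force: 3.4
```

Request:
{"method": "move_arm", "body": {
  "series": [
    [[0,0,0],[-1.5,0,0],0.5],
    [[0,0,0],[-3,0,0],0.5]
  ]
}}

```text
time: 18.15
tool_pos: [0.6391, -0.1038, 0.016]
tcp_rot: [[0.002, 1.0, 0.004], [1.0, -0.002, 0.002], [0.002, 0.004, -1.0]]
ft_force: [-0.3, 7.1, 5.3]
gripper_width: 0.0425
grip_force: 3.4
```

Request:
{"method": "move_arm", "body": {
  "series": [
    [[0,0,0],[-1,0,0],0.5],
    [[0,0,0],[-2,0,0],0.5]
  ]
}}

```text
time: 18.35
tool_pos: [0.639, -0.1051, 0.016]
tcp_rot: [[0.003, 1.0, 0.004], [1.0, -0.003, 0.003], [0.003, 0.004, -1.0]]
ft_force: [0.4, 11.6, 5.9]
gripper_width: 0.0426
grip_force: 5.8
```

Contact starting; one gentle step more, then look.

Request:
{"method": "move_arm", "body": {
  "series": [
    [[0,0,0],[-0.8,0,0],0.5],
    [[0,0,0],[-0.8,0,0],0.5]
  ]
}}

```text
time: 18.55
tool_pos: [0.639, -0.1051, 0.016]
tcp_rot: [[0.002, 1.0, 0.004], [1.0, -0.002, 0.004], [0.004, 0.004, -1.0]]
ft_force: [-0.2, 11.7, 6.1]
gripper_width: 0.043
grip_force: 5.8
```

```bash
python3 box.py
```

```text
top instrument_box [(0.75, [0.638, -0.214, 0.0])]
top box_back_left [(0.32, [0.536, 0.449, -0.003])]
top box_back_right []
top box_front_left [(0.54, [0.586, -0.315, 0.0])]
top box_front_right [(0.73, [0.587, -0.314, 0.001])]
[[0.694, -0.154, 0.045], [0.697, -0.313, 0.045], [0.585, -0.311, 0.045], [0.582, -0.153, 0.045]]
side instrument_box [(0.7, [0.638, -0.214, -0.005])]
side box_back_left [(0.65, [0.696, -0.115, 0.002])]
side box_back_right []
side box_front_left [(0.19, [0.338, -0.236, 0.002])]
side box_front_right []
[[0.588, -0.322, 0.045], [0.586, -0.121, 0.045], [0.694, -0.119, 0.045], [0.695, -0.314, 0.045]]
19.25 [ 0.639  -0.1051  0.016 ] [ 0.1 10.8  6.7] moment [ 1.71 -0.07  0.07]
```

Request:
{"method": "move_arm", "body": {
  "series": [
    [[0,0,0],[25,0,0],0.5],
    [[0,0,0],[30,0,-45],0.5],
    [[0,0,8],[30,-20,-90],0.3],
    [[0,0,16],[10,-55,-110],0],
    [[0,0,24],[-20,-90,-110],0],
    [[0,0,32],[-50,-125,-110],0],
    [[0,0,40],[-80,-125,-110],0],
    [[0,0,48],[-100,-125,-110],0]
  ]
}}

```text
time: 20.05
tool_pos: [0.5111, -0.2094, 0.1247]
tcp_rot: [[0.749, 0.662, 0.002], [0.662, -0.749, -0.002], [0.0, 0.003, -1.0]]
ft_force: [0.6, 0.3, -0.9]
gripper_width: 0.0855
grip_force: 0.0
```

```bash
python3 -c "
from h import *
goto(.52,-.205,.11,0)
for c in('top','side'):
    f=manip.grab_frame(c);I=f['img'][:,:,::-1]
    cv2.imwrite('pics/z%s.png'%c,cv2.resize(I[110:250,200:400] if c=='top' else I[120:280,120:340],None,fx=3.5,fy=3.5,interpolation=2))"
```

```text
turn z 41.5 shift [ 9.6  2.5 14.7] t 20.05
```

View pics/zside.png

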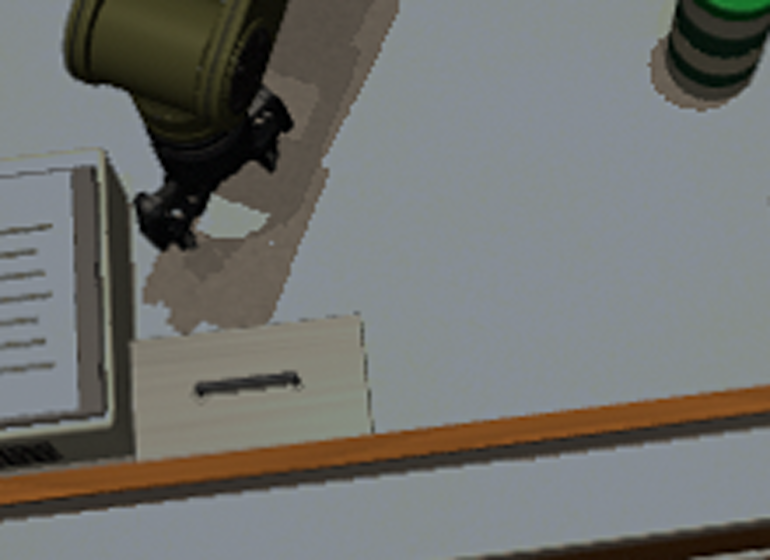

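The box sits in the corner, touching the unit (crop x≈133) and with its back at the upstand (crop y≈435–460). I'll press it once more against the upstand to be sure it's flush.

Request:
{"method": "move_arm", "body": {
  "series": [
    [[0,0,8.4],[12,0,0],0],
    [[0,0,16.8],[12,0,0],0],
    [[0,0,25.2],[12,0,0],0],
    [[0,0,33.6],[12,0,20],0],
    [[0,0,41.5],[12,0,50],0],
    [[0,0,41.5],[12,0,85],0],
    [[0,0,41.5],[12,0,112],0],
    [[0,0,41.5],[12,0,112],0]
  ]
}}

```text
time: 20.95
tool_pos: [0.5179, -0.1971, 0.0074]
tcp_rot: [[1.0, 0.009, -0.007], [0.009, -1.0, 0.004], [-0.007, -0.004, -1.0]]
ft_force: [-0.7, 1.0, -0.3]
gripper_width: 0.0855
grip_force: 0.0
```

Request:
{"method": "move_arm", "body": {
  "series": [
    [[0,0,0],[20,0,0],0],
    [[0,0,0],[35,0,0],0],
    [[0,0,0],[43,0,0],0],
    [[0,0,0],[49,0,0],0],
    [[0,0,0],[53,0,0],0],
    [[0,0,0],[55,0,0],0],
    [[0,0,0],[55,0,0],0]
  ]
}}

```text
time: 21.65
tool_pos: [0.5753, -0.1989, 0.0113]
tcp_rot: [[1.0, 0.007, -0.001], [0.007, -1.0, 0.0], [-0.001, -0.0, -1.0]]
ft_force: [-2.3, -0.6, 2.1]
gripper_width: 0.0853
grip_force: 1.1
```

Request:
{"method": "move_arm", "body": {
  "series": [
    [[0,0,0.4],[1,0,0],0],
    [[0,0,0.4],[2,0,0],0],
    [[0,0,0.4],[3,0,0],0],
    [[0,0,0.4],[3,0,0],0]
  ]
}}

```text
time: 22.05
tool_pos: [0.5768, -0.1989, 0.011]
tcp_rot: [[1.0, -0.0, -0.005], [-0.0, -1.0, 0.001], [-0.005, -0.001, -1.0]]
ft_force: [-9.3, -0.3, 7.2]
gripper_width: 0.0853
grip_force: 4.6
```

```bash
python3 box.py
```

```text
top instrument_box [(0.67, [0.644, -0.214, -0.0])]
top box_back_left []
top box_back_right []
top box_front_left [(0.68, [0.589, -0.115, 0.0])]
top box_front_right []
side instrument_box [(0.88, [0.641, -0.212, -0.002])]
side box_back_left [(0.72, [0.696, -0.117, 0.003])]
side box_back_right [(0.78, [0.696, -0.315, -0.002])]
side box_front_left [(0.97, [0.586, -0.114, -0.003])]
side box_front_right []
[[0.586, -0.321, 0.045], [0.584, -0.117, 0.045], [0.694, -0.115, 0.045], [0.695, -0.313, 0.045]]
22.75 [ 0.5768 -0.1988  0.011 ] [-8.7 -0.3  6.6] moment [-0.16  1.25 -0.12]
```

Request:
{"method": "move_arm", "body": {
  "series": [
    [[0,0,0],[1,0,0],0],
    [[0,0,0],[2,0,0],0],
    [[0,0,0],[2,0,0],0]
  ]
}}

```text
time: 23.05
tool_pos: [0.5767, -0.1989, 0.011]
tcp_rot: [[1.0, 0.0, -0.01], [0.0, -1.0, 0.001], [-0.01, -0.001, -1.0]]
ft_force: [-16.6, -0.3, 13.2]
gripper_width: 0.0854
grip_force: 8.8
```

Request:
{"method": "move_arm", "body": {
  "series": [
    [[0,0,0],[-15,0,0],0],
    [[0,0,0],[-50,0,0],0],
    [[0,0,0],[-60,0,-45],0],
    [[0,0,0],[-60,0,-90],0],
    [[0,0,0],[-60,-10,-140],0],
    [[0,0,0],[-60,-50,-170],0],
    [[0,0,0],[-60,-95,-190],0],
    [[0,0,0],[-60,-140,-200],0]
  ]
}}

```text
time: 23.85
tool_pos: [0.5221, -0.0578, 0.2145]
tcp_rot: [[1.0, -0.001, 0.006], [-0.001, -1.0, -0.001], [0.006, 0.001, -1.0]]
ft_force: [1.4, -0.6, 0.1]
gripper_width: 0.085
grip_force: 0.0
```

```bash
python3 box.py
python3 - <<'E'
from h import *
f=manip.grab_frame("side")["img"][120:280,120:340,::-1];g=manip.grab_frame("top")["img"][110:250,200:400,::-1]
r=lambda i:cv2.resize(i,(400,290),interpolation=2)
cv2.imwrite("pics/fin.png",np.hstack([r(f),r(g)]))
for n in("spray_bottle","wipes_tub","kidney_dish"): print(n,[np.round(d["xyz"],3) for d in manip.spot_point(n,"top")[:1]])
E
```

```text
top instrument_box [(0.56, [0.643, -0.217, 0.001])]
top box_back_left []
top box_back_right []
top box_front_left [(0.31, [0.362, 0.238, 0.0])]
top box_front_right [(0.76, [0.587, -0.317, 0.0])]
[[0.7, -0.119, 0.045], [0.704, -0.313, 0.045], [0.585, -0.311, 0.045], [0.582, -0.119, 0.045]]
side instrument_box [(0.68, [0.642, -0.216, -0.004])]
side box_back_left [(0.97, [0.697, -0.118, 0.001])]
side box_back_right [(0.87, [0.699, -0.315, 0.001])]
side box_front_left [(0.96, [0.589, -0.115, 0.003])]
side box_front_right []
24.55 [ 0.5209 -0.0593  0.2109] [ 0.4 -0.6 -1. ] moment [ 0.02 -0.02 -0.05]
spray_bottle [array([ 0.344, -0.234,  0.001])]
wipes_tub [array([ 0.361,  0.238, -0.001])]
kidney_dish [array([0.437, 0.44 , 0.001])]
```

View pics/fin.png

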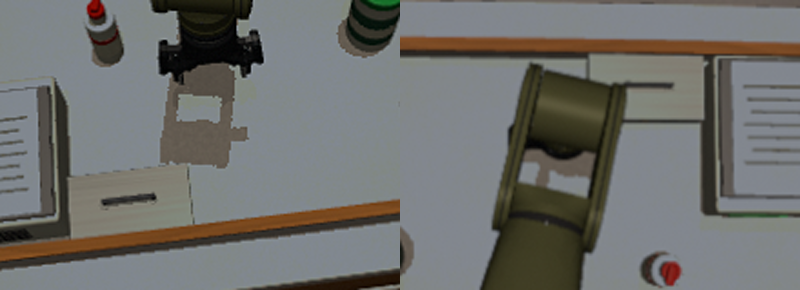

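The side view (left half) shows the box tight against the upstand and the unit, with the hand clear. The bottle, tub and dish haven't moved, so I'm handing the job in.

```bash
python3 -c "
from station import manip
print(manip.job_done())"
```

```text
the job is handed in; nothing more can be done
None
```

The instrument box is back in its corner, flush against the upstand and with its end against the treatment unit (on the right). The bottle, tub and dish are where they stood and the hand is clear; I handed the job in at about 25 s, and no verdict came back.

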